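# Unload the heating block and put the samples away in the drawer

## Robot

A 6-joint arm with a two-finger parallel gripper is mounted at the origin on the work surface. World frame = base frame: x ahead of the robot, y to its left, z up, the work surface at z = 0. Lengths are in m, angles in rad, forces in N, time in s.
With the tool pointing down it reaches from about 0.35 to 0.975 m from the base axis. Payload 4.9 kg.
Tool frame: the origin (TCP) lies at the very end of the fingers, on their centre line; the grasp point (between the pads) lies 19 mm behind it; z points along the fingers, y is the line along which they close (so a half turn about z gives the same grasp; the last joint's range is limited). The gripper opens to 85 mm and grips with 20 to 120 N. Pads are 22 mm wide; open, the fingers measure 114 mm over their backs; the gripper's body (76 mm by 85 mm) begins 54 mm behind the grasp point. The pads swing forward as they close: fully open they stand 13 mm farther back than shut.
Start: joints at [1.028, 0.053, 1.613, -0, 1.476, -0.119], TCP at [0.257, 0.57, 0.196] pointing down, gripper open.
Joint ranges: [-3.01, 3.01], [-1.01, 2.22], [0.06, 2.58], [-1.02, 4.17], [0.09, 2.62], [-3.14, 3.14]. Speed limits (rad/s): [2.57, 2.57, 3.14, 3.14, 3.14, 3.14].

## Interface

Orientations are given as a rotation vector (axis times angle).
In Python, from station import ctrl gives the robot as it stands.
- The arm moves only by the shell command python3 -m crank 'ROWS' [OPENING] [FORCE]. ROWS is text: rows parted by semicolons, each of 4 numbers parted by spaces: the shift along the world's x, y, z in units of 0.5 m (1.0 is 0.5 m), then the turn about the world's z in units of 90 degrees (1.0 is 90 degrees). In form: x y z turn; .... A call has exactly 5 rows; each row shifts and turns the commanded pose from where the row before left it; what a row does not reach is not made up. A row lasts 1/12 s, in which the tool goes at most 41.7 mm and 7.16 degrees, less where a joint would pass 70% of its speed; a pose out of reach is approached as far as the arm can. A call with a number of a shift or a turn outside -1 to 1 is refused whole. A call with a gripper value outside its range is refused whole. OPENING is the opening in per cent of the stroke, from 0 (shut) to 100 (fully open), set as the call begins (- or left out, the last holds). The fingers move at their own pace and stop on an object; FORCE is the grip in N (left out, the last holds). Time passes only in rows, so rows that do not move let the fingers close, or fill a call up. It gives the time, the measured TCP pose, the force, the opening and the grip force at its end, in the units of the state.
- ctrl.get_obs(): the state, without advancing time (a new reading comes with each control period).
- ctrl.get_image(name): name is "scene" or "top" or "wrist"; returns (picture, depth): 400x640x3 uint8, red, green, blue; 400x640 float32, m along the optical axis (not along the pixel's ray), 0 where there is no reading.
- ctrl.get_calibration(name): a dict with "fx", "fy", "cx", "cy" (pixels), "extrinsics" (4x4, takes a point from world to camera coordinates). Camera axes: x right, y down, z forward; pixel columns grow to the right and rows downward; lengths in m; the calibration is good to about 2 mm. The wrist camera is an equidistant fisheye: a pixel r from the principal point sees the ray r / f radians off the axis. A picture is of the moment at which its call begins: read the wrist's pose just before it. get_calibration takes no time and is no camera call; for the wrist camera it gives the pose at the moment of the call.
- ctrl.finish_job(): hands the job in; it is judged then, once.
The state is a dict: "t": time; "q": joint angles; "dq": joint speeds; "effort": joint torques, N m; "tool_pos": TCP position; "tool_rot": TCP orientation; "contact_force": force on the tool from outside, world axes, zero at the start; "wrist_torque": the same for the moment, N m; "opening": finger opening in m; "grip_force": force on a finger pad.
Only numpy, scipy, OpenCV 4.12 (cv2) and the standard library are available. Lean on these libraries where they do the work, as an engineer would, in place of code of your own. Each camera call takes 0.05 s, during which the arm holds its last target. There are 200 camera calls.

## Task

The samples are done: pull the cabinet's drawer open, lift every square bottle out of the heating block and put the tall ones in the drawer's left-hand compartment and the short ones in the middle one (left and right as seen from the robot, facing the drawer; standing or lying does not matter), and put the desiccant pot by its knob into the right-hand compartment. With everything in, push the drawer fully shut, and leave the other things on the bench where they are.

Things in the scene. Friction and masses are not known exactly. Their poses are not given: they have to be found in the camera images.
- tall1_mid (a point): centre (half-way up) of a tall sample bottle: square section 18 x 18 mm, 92 mm tall, amber glass with a white square cap over the top 20 mm, 50 g (true mass varies). z points from foot to cap, x and y square to its sides. It starts upright in a well, standing 44 mm out of the block. May be absent.
- tall2_mid (a point): centre (half-way up) of a tall sample bottle: square section 18 x 18 mm, 92 mm tall, amber glass with a white square cap over the top 20 mm, 50 g (true mass varies). z points from foot to cap, x and y square to its sides. It starts upright in a well, standing 44 mm out of the block. May be absent.
- tall3_mid (a point): centre (half-way up) of a tall sample bottle: square section 18 x 18 mm, 92 mm tall, amber glass with a white square cap over the top 20 mm, 50 g (true mass varies). z points from foot to cap, x and y square to its sides. It starts upright in a well, standing 44 mm out of the block. May be absent.
- short1_mid (a point): centre (half-way up) of a short sample bottle: square section 18 x 18 mm, 70 mm tall, amber glass with a white square cap over the top 20 mm, 50 g (true mass varies). z points from foot to cap, x and y square to its sides. It starts upright in a well, standing 22 mm out of the block. May be absent.
- short2_mid (a point): centre (half-way up) of a short sample bottle: square section 18 x 18 mm, 70 mm tall, amber glass with a white square cap over the top 20 mm, 50 g (true mass varies). z points from foot to cap, x and y square to its sides. It starts upright in a well, standing 22 mm out of the block. May be absent.
- short3_mid (a point): centre (half-way up) of a short sample bottle: square section 18 x 18 mm, 70 mm tall, amber glass with a white square cap over the top 20 mm, 50 g (true mass varies). z points from foot to cap, x and y square to its sides. It starts upright in a well, standing 22 mm out of the block. May be absent.
- tall1: the same bottle tall1, origin at the centre of its foot
- tall2: the same bottle tall2, origin at the centre of its foot
- tall3: the same bottle tall3, origin at the centre of its foot
- short1: the same bottle short1, origin at the centre of its foot
- short2: the same bottle short2, origin at the centre of its foot
- short3: the same bottle short3, origin at the centre of its foot
- pot: the pot of pot_knob, origin at the centre of its underside
- heater_top (a point): centre of the top face of the heating block, 90 mm above the bench: an aluminium block 156 (x) x 126 (y) mm on a white housing 200 x 160 mm, 42 mm high, that reaches 112 mm to -x of this point; six square wells 20 mm wide and 48 mm deep at x = -44, 0, 44 and y = -26, 26 mm, so fingers come down to a bottle only from above. Fixed to the bench; x points away from the robot when not turned
- drawer (a joint): opening of the drawer in m: 0 shut, 0.16 fully drawn out; it slides along -x of drawer_handle (towards the robot) against about 1 N of friction and stays where it is left. The cabinet is fixed to the bench, white, 270 mm wide, 122 mm high, reaching 196 mm back from behind the drawer's front
- drawer_handle (a point): middle of the drawer's handle: a level dark bar 11 mm thick and 130 mm long along y, 90 mm above the bench, 40 mm in front of the drawer's front panel; the two stems to the panel are 55 mm either side of the middle. x points from the robot's side into the cabinet; it moves with the drawer. The panel's top is 120 mm above the bench
- bay_left (a point): centre of the floor (12 mm above the bench) of the drawer's left-hand compartment (towards +y), for tall bottles, left and right as seen by someone who stands in front of the drawer: clear inside 167 mm along x (from the front panel at -80 mm to the back wall at 87 mm) and 74 mm along y, dividers 30 mm high and 5 mm thick; axes as the handle's; it moves with the drawer. With the drawer fully out all but the last 10 mm lies clear of the cabinet
- bay_middle (a point): centre of the floor (12 mm above the bench) of the drawer's middle compartment, for short bottles, left and right as seen by someone who stands in front of the drawer: clear inside 167 mm along x (from the front panel at -80 mm to the back wall at 87 mm) and 74 mm along y, dividers 30 mm high and 5 mm thick; axes as the handle's; it moves with the drawer. With the drawer fully out all but the last 10 mm lies clear of the cabinet
- bay_right (a point): centre of the floor (12 mm above the bench) of the drawer's right-hand compartment (towards -y), for the pot, left and right as seen by someone who stands in front of the drawer: clear inside 167 mm along x (from the front panel at -80 mm to the back wall at 87 mm) and 74 mm along y, dividers 30 mm high and 5 mm thick; axes as the handle's; it moves with the drawer. With the drawer fully out all but the last 10 mm lies clear of the cabinet
- pot_knob (a point): grasp point in the knob of the desiccant pot: a steel disc 50 mm across and 26 mm high with an upright black knob 14 mm across that reaches 62 mm above its underside; this point is on the axis, 50 mm above the underside. 120 g, loose on the bench
- weight: bystander: brass balance weight 28 mm across, 36 mm high, origin at the centre of its underside
- dish: bystander: flat closed glass dish 64 mm across, 14 mm high, origin at the centre of its underside
- spray: bystander: spray bottle 84 mm across, 195 mm high, origin at the centre of its underside
- jar: bystander: glass jar with red cap, 60 mm across, 75 mm high, origin at the centre of its underside
Not all that is in view belongs to the job. What is shaped like the pot but blue is not meant.

How it is judged:
By the outcome, as a careful person would: the job done as asked, in the order asked, and still so for the second after the job is handed in, with the robot touching nothing.
Of tall1, tall2, tall3, short1, short2, short3 only 4 to 6 are there at a start; the rules pass over those that are not, and their reading is None.
At some moment in a run one of pot may be knocked a few centimetres aside while the robot is not near it.
Once in a run the grip may slacken for a moment while it holds something.
It also fails if it takes over 210 s, if anything falls off the work surface, if the arm or the gripper's body presses on something with over 40 N, if the wrist force passes 120 N, or if a joint passes its speed limit or range.

## Working session

There is one attempt and no reset: what is moved stays moved. The work goes in short steps, Python scripts to look and compute and a shell command to move; the robot and the scene stay as the last step left them, time stands still between calls to the robot, and variables do not carry over. Pictures are saved under pics/ and viewed, at most 14 in all, crops included, and the job is handed in when it is done.

```bash
mkdir -p pics; cat > h.py <<'E'
import numpy as np,cv2
from station import ctrl
def snap(name,fn):
    c=ctrl.get_calibration(name); im,d=ctrl.get_image(name)
    cv2.imwrite('pics/'+fn+'.png',im[:,:,::-1]); np.savez('pics/'+fn+'.npz',d=d,im=im,E=c['extrinsics'],k=[c['fx'],c['fy'],c['cx'],c['cy']])
def world(fn,u,v,depth=None):
    z=np.load('pics/'+fn+'.npz'); fx,fy,cx,cy=z['k']
    d=z['d'][int(v),int(u)] if depth is None else depth
    p=np.array([(u-cx)/fx*d,(v-cy)/fy*d,d,1]); return (np.linalg.inv(z['E'])@p)[:3]
def cloud(fn):
    z=np.load('pics/'+fn+'.npz'); fx,fy,cx,cy=z['k']; d=z['d']
    v,u=np.mgrid[:d.shape[0],:d.shape[1]]
    P=np.stack([(u-cx)/fx*d,(v-cy)/fy*d,d,np.ones_like(d)],-1)@np.linalg.inv(z['E']).T
    P=P[...,:3]; P[d==0]=np.nan; return P,z['im']
E
python3 - <<'E'
from h import *
snap('top','top0'); snap('scene','scene0')
for n in('top','scene'):
    P,_=cloud(n+'0'); print(n,np.linalg.inv(ctrl.get_calibration(n)['extrinsics'])[:3,3],np.nanmin(P,(0,1)),np.nanmax(P,(0,1)))
print(ctrl.get_obs())
E
```

```text
top [0.51371972 0.00634144 1.19599162] [-0.36575132 -1.68357937 -0.76910002] [1.24627173 1.64815458 0.56388303]
scene [ 1.239093   -0.23199412  1.07160301] [-2.40738881 -1.45945113 -0.7767171 ] [1.23987835 1.82736354 1.01926952]
{'t': 0.1, 'q': array([ 1.02798719e+00,  5.33084855e-02,  1.61414119e+00, -7.79371887e-06,
        1.47599607e+00, -1.18990337e-01]), 'dq': array([ 0.00057082,  0.00117691, -0.00350754, -0.00114128,  0.00125602,
        0.00012231]), 'effort': array([ 1.70484527e-04, -3.94905603e+01, -3.71364462e+01, -1.16907686e-04,
        3.87044114e-03,  1.00701374e-05]), 'tool_pos': array([0.25670102, 0.56916931, 0.19488434]), 'tool_rot': array([-6.60635175e-01, -3.07073632e+00,  2.75635792e-03]), 'contact_force': array([ 0.42535287, -0.25531835, -0.72867271]), 'wrist_torque': array([-0.08624252, -0.01893205, -0.00220704]), 'grip_force': 0.0, 'opening': 0.085159181991628}
```

View pics/top0.png

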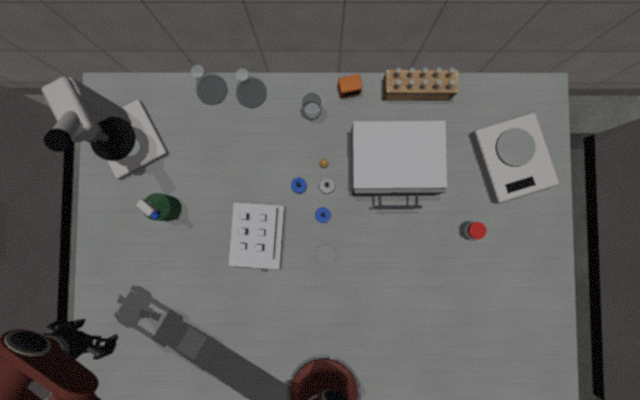

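View pics/scene0.png

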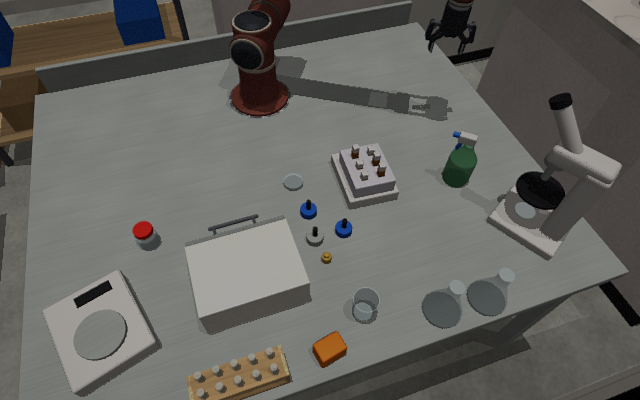

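Top view: the heater is near px (257,235), the cabinet near (399,157) with its handle at (397,207), the pot at (327,186) with blue decoys at (298,185) and (322,215), and the dish at (327,255). Next I'll enlarge crops and measure.

```bash
python3 - <<'E'
from h import *
im=cv2.imread('pics/top0.png')
a=cv2.resize(im[190:280,220:350],None,fx=6,fy=6,interpolation=cv2.INTER_CUBIC)
cv2.imwrite('pics/c1.png',a)
s=cv2.imread('pics/scene0.png'); cv2.imwrite('pics/c2.png',cv2.resize(s[135:215,320:410],None,fx=7,fy=7,interpolation=cv2.INTER_CUBIC))
P,I=cloud('top0')
for n,u,v in [('pot',327,186),('b1',298,185),('b2',322,215),('weight',324,163),('dish',327,255),('jar',477,231)]: print(n,world('top0',u,v).round(3))
z=P[...,2]
def reg(m,name):
    k,l,st,c=cv2.connectedComponentsWithStats(m.astype(np.uint8))
    for i in range(1,k):
        if st[i,4]>3:
            Q=P[l==i]; r=cv2.minAreaRect(Q[:,:2].astype(np.float32)); print(name,st[i],Q.mean(0).round(4),[np.round(x,3) for x in r])
W=np.zeros(z.shape,bool); W[195:275,225:290]=1
reg(W&(z>.08)&(z<.1),'block')
reg(W&(z>.03)&(z<.06),'housing')
reg(W&(z>.104),'bott')
W[:]=0; W[110:230,340:460]=1
reg(W&(z>.112)&(z<.135),'cab'); reg(W&(z>.07)&(z<.105),'handle')
W[:]=0; W[170:230,280:345]=1
reg(W&(z>.018)&(z<.08),'pots')
E
```

```text
pot [ 0.645 -0.008  0.059]
b1 [0.648 0.081 0.061]
b2 [0.556 0.007 0.062]
weight [0.721 0.001 0.037]
dish [ 0.43  -0.009  0.012]
jar [ 0.508 -0.461  0.073]
block [ 230  205   47   55 1928] [0.5044 0.2103 0.0914] [array([0.505, 0.212]), array([0.127, 0.156]), np.float64(86.221)]
housing [ 228  202   57   70 1052] [0.4653 0.1959 0.0431] [array([0.488, 0.213]), array([0.161, 0.21 ]), np.float64(86.208)]
bott [240 213   8   7  52] [0.5501 0.2323 0.1311] [array([0.55 , 0.234]), array([0.018, 0.017]), np.float64(2.625)]
bott [259 214   7   7  44] [0.5467 0.1826 0.113 ] [array([0.547, 0.183]), array([0.018, 0.017]), np.float64(88.251)]
bott [238 228   9   7  54] [0.5062 0.235  0.1307] [array([0.507, 0.238]), array([0.018, 0.018]), np.float64(82.726)]
bott [258 229   7   7  45] [0.5028 0.1853 0.1127] [array([0.503, 0.185]), array([0.018, 0.018]), np.float64(0.115)]
bott [239 243   7   7  48] [0.4628 0.2397 0.1124] [array([0.463, 0.24 ]), array([0.017, 0.018]), np.float64(88.563)]
bott [255 244   9   7  51] [0.46   0.1872 0.1313] [array([0.46 , 0.188]), array([0.018, 0.016]), np.float64(86.529
[... 515 characters left out ...]
89  18 324] [ 0.5948 -0.2158  0.0938] [array([ 0.599, -0.217]), array([0.263, 0.051]), np.float64(88.619)]
handle [385 193  14   2  16] [ 0.6201 -0.201   0.0957] [array([ 0.62 , -0.198]), array([0.001, 0.039]), np.float64(0.346)]
pots [291 178  16  15 191] [0.6515 0.0821 0.0304] [array([0.652, 0.082]), array([0.046, 0.048]), np.float64(0.745)]
pots [319 178  16  16 194] [ 0.6512 -0.0067  0.0306] [array([ 0.652, -0.007]), array([0.048, 0.047]), np.float64(46.939)]
pots [280 205   5  25 102] [0.552  0.1331 0.0405] [array([0.55 , 0.132]), array([0.075, 0.011]), np.float64(0.154)]
pots [315 207  16  16 194] [0.5577 0.0054 0.0302] [array([0.557, 0.006]), array([0.047, 0.047]), np.float64(44.636)]
```

View pics/c1.png

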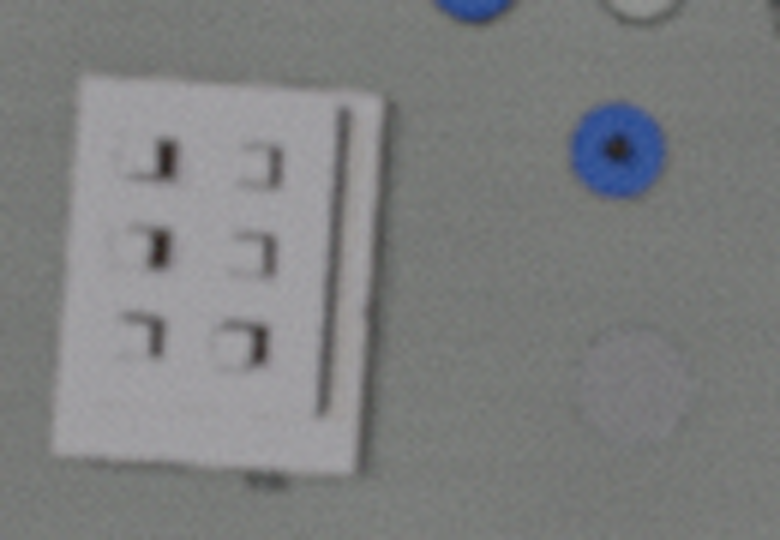

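View pics/c2.png

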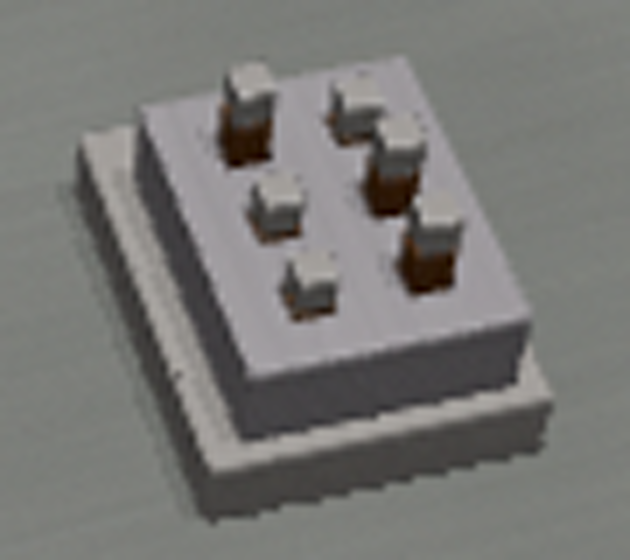

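Six bottles: three tall at (.55,.234), (.507,.238) and (.46,.188), and three short. The heater is turned about -3.8°. I'll open the drawer by hooking closed fingers behind the handle.

```bash
C="python3 -m crank"
python3 -m crank '0.028 -0.063 0 0.054;0.028 -0.063 0 0.054;0.028 -0.063 0 0.054;0.028 -0.063 0 0.054;0.028 -0.063 0 0.054' 0 40 >/dev/null
python3 -m crank '0.028 -0.063 0 0;0.028 -0.063 0 0;0.028 -0.063 0 0;0.028 -0.063 0 0;0.028 -0.063 0 0' >/dev/null
python3 -m crank '0.028 -0.063 0 0;0.028 -0.063 0 0;0.028 -0.063 0 0;0.028 -0.063 0 0;0.028 -0.063 0 0' >/dev/null
python3 -m crank '0.028 -0.063 0 0;0.028 -0.063 0 0;0.028 -0.063 0 0;0.028 -0.063 0 0;0.028 -0.063 0 0' >/dev/null
python3 -m crank '0.026 -0.063 0 0;0.026 -0.063 0 0;0.026 -0.063 0 0;0 0 0 0;0 0 0 0'
python3 - <<'E'
from h import *
from scipy.spatial.transform import Rotation as R
print(R.from_rotvec(ctrl.get_obs()['tool_rot']).as_matrix().round(3))
for n in('top0','scene0'):
    P,I=cloud(n); z=P[...,2]; dark=I.sum(-1)<200
    m=(abs(P[...,0]-.585)<.045)&(abs(P[...,1]+.219)<.14)&(z>.07)&(z<.11)
    mm=m&(P[...,0]<.592)
    Q=P[mm]; print(n,len(Q),Q.mean(0),np.percentile(Q,[2,10,50,90,98],axis=0).round(4))
    Q=P[m&(P[...,0]>.6)]; print(len(Q),np.percentile(Q,[5,50,95],axis=0).round(4))
E
```

```text
t: 2.18
tool_pos: [0.5758, -0.156, 0.195]
tool_rot: [-0.003, -3.14, -0.002]
contact_force: [0.5, -0.2, -0.1]
opening: -0.0004
grip_force: 0.0
[[-1.     0.002 -0.002]
 [ 0.002  1.     0.001]
 [ 0.002  0.001 -1.   ]]
top0 193 [ 0.58061555 -0.21833931  0.0952335 ] [[ 0.5756 -0.2833  0.0896]
 [ 0.5758 -0.2736  0.092 ]
 [ 0.5815 -0.2187  0.0954]
 [ 0.5849 -0.1625  0.0984]
 [ 0.5886 -0.1532  0.0998]]
147 [[ 0.6056 -0.3258  0.0717]
 [ 0.6196 -0.1913  0.0952]
 [ 0.6211 -0.0941  0.1056]]
scene0 212 [ 0.58224542 -0.22174594  0.09248884] [[ 0.5753 -0.287   0.0862]
 [ 0.5778 -0.2768  0.089 ]
 [ 0.5825 -0.2223  0.0927]
 [ 0.586  -0.1658  0.0956]
 [ 0.5901 -0.1551  0.0969]]
5 [[ 0.6007 -0.2769  0.0907]
 [ 0.6013 -0.1698  0.0921]
 [ 0.6046 -0.165   0.0945]]
```

```bash
python3 -m crank '0.019 -0.042 0 0;0.019 -0.042 0 0;0.018 -0.042 0 0;0 0 -0.04 0;0 0 0 0'
python3 -m crank '0 0 -0.05 0;0 0 -0.05 0;0 0 -0.05 0;0 0 -0.05 0;0 0 0 0'
```

```text
t: 2.6
tool_pos: [0.6022, -0.2164, 0.1722]
tool_rot: [0.001, -3.136, -0.005]
contact_force: [-0.1, 1.6, -1.7]
opening: 0.0002
grip_force: 0.0
t: 3.02
tool_pos: [0.5995, -0.214, 0.0697]
tool_rot: [0.003, -3.131, -0.009]
contact_force: [-0.6, 1.1, -1.6]
opening: 0.0003
grip_force: 0.0
```

```bash
python3 -m crank '-0.01 0 0 0;-0.02 0 0 0;-0.024 0 0 0;-0.024 0 0 0;-0.024 0 0 0'
python3 -m crank '-0.024 0 0 0;-0.024 0 0 0;-0.024 0 0 0;-0.024 0 0 0;-0.024 0 0 0'
python3 -m crank '-0.024 0 0 0;-0.024 0 0 0;-0.024 0 0 0;-0.02 0 0 0;-0.01 0 0 0'
python3 -m crank '0 0 0 0;0 0 0 0;0 0 0 0;0 0 0 0;0 0 0 0'
```

```text
t: 3.43
tool_pos: [0.5533, -0.2182, 0.0791]
tool_rot: [-0.001, 3.138, -0.003]
contact_force: [-0.1, 0.9, -0.6]
opening: -0.0
grip_force: 0.0
t: 3.85
tool_pos: [0.4932, -0.2183, 0.079]
tool_rot: [-0.001, 3.138, -0.004]
contact_force: [0.6, 0.5, 0.1]
opening: 0.0002
grip_force: 0.0
t: 4.27
tool_pos: [0.4416, -0.2182, 0.0779]
tool_rot: [0.0, 3.139, -0.003]
contact_force: [1.3, 0.6, 0.1]
opening: 0.0003
grip_force: 0.0
t: 4.68
tool_pos: [0.4424, -0.2178, 0.076]
tool_rot: [0.001, -3.142, -0.0]
contact_force: [0.7, -0.6, -0.2]
opening: 0.0
grip_force: 0.0
```

```bash
python3 -m crank '-0.006 0 0 0;-0.004 0 0 0;0 0 0 0;0 0 0 0;0 0 0 0'
python3 -m crank '0.01 0 0 0;0 0 0.06 0;0 0 0.07 0;0 0 0.07 0;0 0 0.05 0' 40
python3 -m crank '0.0144 0.06 0 -0.042;0.0144 0.06 0 0;0.0144 0.06 0 0;0.0144 0.06 0 0;0.0144 0.06 0 0' >/dev/null
python3 -m crank '0.0144 0.06 0 0;0.0144 0.06 0 0;0.0144 0.06 0 0;0.0144 0.06 0 0;0.0144 0.06 0 0' >/dev/null
python3 -m crank '0.0144 0.06 0 0;0.0144 0.06 0 0;0.0144 0.06 0 0;0.0144 0.06 0 0;0.0144 0.06 0 0' >/dev/null
python3 -m crank '0 0 0 0;0 0 0 0;0 0 0 0;0 0 0 0;0 0 0 0'
python3 - <<'E'
from h import *
from scipy.spatial.transform import Rotation as R
snap('top','top1');snap('wrist','w1')
print(ctrl.get_obs()['tool_pos'],R.from_rotvec(ctrl.get_obs()['tool_rot']).as_matrix()[:,:2].round(3))
P,I=cloud('top1'); z=P[...,2]
W=np.zeros(z.shape,bool);W[185:290,345:460]=1
m=W&(z>.07)&(z<.135)
Q=P[m]; print(np.percentile(Q,[1,5,50,95,99],axis=0).round(4))
# profiles along x at each bay
for y in(-.14,-.219,-.298):
    s=(abs(P[...,1]-y)<.004)&(P[...,0]>.4)&(P[...,0]<.65); Q=P[s]; Q=Q[np.argsort(Q[:,0])]; print(y,[tuple(q.round(3)) for q in Q[::3,[0,2]]])
s=(abs(P[...,0]-.56)<.003)&(P[...,1]>-.38)&(P[...,1]<-.06);Q=P[s]; Q=Q[np.argsort(Q[:,1])]; print([tuple(q.round(3)) for q in Q[:,[1,2]]])
im=cv2.imread('pics/top1.png'); cv2.imwrite('pics/c3.png',cv2.resize(im[100:290,220:460],None,fx=3,fy=3))
E
```

```text
t: 5.1
tool_pos: [0.437, -0.2178, 0.076]
tool_rot: [-0.0, 3.142, -0.0]
contact_force: [0.2, -0.8, -0.9]
opening: 0.0001
grip_force: 0.0
t: 5.52
tool_pos: [0.4431, -0.2183, 0.2045]
tool_rot: [-0.001, 3.139, -0.003]
contact_force: [0.5, 0.6, -0.8]
opening: 0.034
grip_force: 0.0
t: 7.18
tool_pos: [0.55, 0.2313, 0.201]
tool_rot: [0.105, 3.14, -0.0]
contact_force: [-0.2, -0.8, -0.5]
opening: 0.0344
grip_force: 0.0
[0.55007896 0.2313505  0.20116845] [[-0.998  0.067]
 [ 0.067  0.998]
 [-0.    -0.   ]]
[[ 0.5757 -0.3498  0.0719]
 [ 0.5785 -0.3362  0.0914]
 [ 0.6241 -0.2161  0.12  ]
 [ 0.6412 -0.0976  0.125 ]
 [ 0.6416 -0.0861  0.1264]]
-0.14 [(np.float64(0.401), np.float64(0.001)), (np.float64(0.404), np.float64(-0.0)), (np.float64(0.408), np.float64(0.003)), (np.float64(0.411), np.float64(0.004)), (np.float64(0.414), np.float64(0.003)), (np.float64(0.42), np.float64(-0.0)), (np.float64(0.424), np.float64(0.002)), (np.float64(0.427), np.float64(-0.001)), (np.float64(0.43), np.float64(0.0)), (np.float64(0.433), np.float64(-0.0)), (np.float64(0.436), np.float64(0.001)), (np.float64(0.44), np.f
[... 14999 characters left out ...]
01)), (np.float64(-0.086), np.float64(0.002)), (np.float64(-0.083), np.float64(-0.0)), (np.float64(-0.083), np.float64(0.001)), (np.float64(-0.08), np.float64(-0.001)), (np.float64(-0.08), np.float64(0.004)), (np.float64(-0.077), np.float64(-0.001)), (np.float64(-0.077), np.float64(0.001)), (np.float64(-0.074), np.float64(-0.002)), (np.float64(-0.073), np.float64(0.004)), (np.float64(-0.07), np.float64(0.001)), (np.float64(-0.07), np.float64(0.004)), (np.float64(-0.067), np.float64(0.001)), (np.float64(-0.067), np.float64(0.002)), (np.float64(-0.064), np.float64(-0.001)), (np.float64(-0.064), np.float64(0.005)), (np.float64(-0.061), np.float64(0.002)), (np.float64(-0.06), np.float64(0.004))]
```

View pics/c3.png

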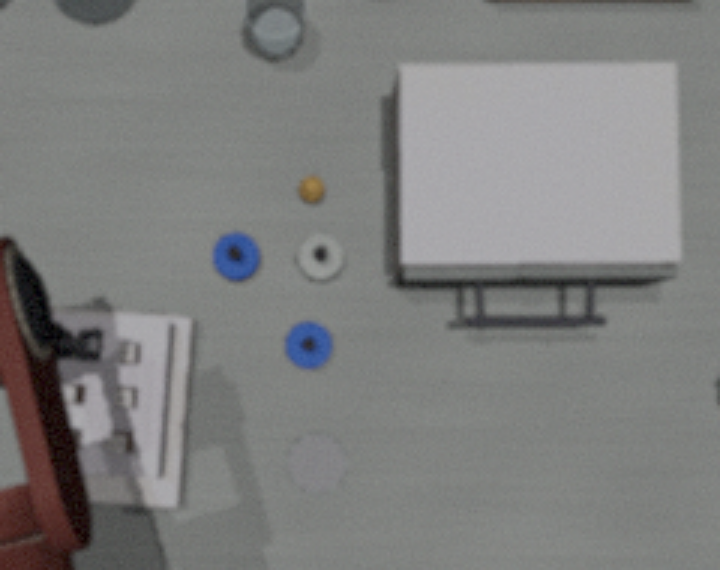

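View pics/w1.png

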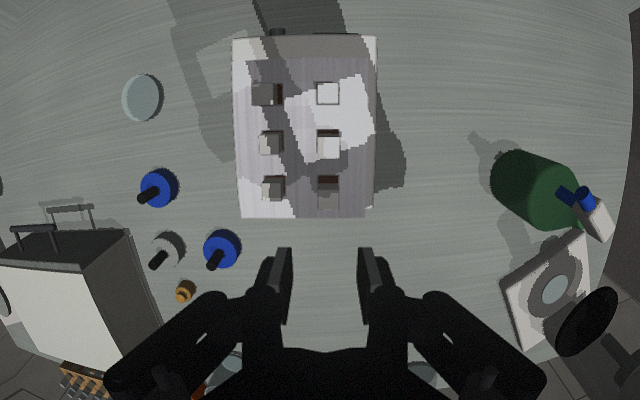

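The drawer is still shut (handle at px (525,320) in the crop), so the hook slipped past. I'll go back and grip the bar instead.

```bash
python3 -m crank '0.0041 -0.06 0 -0.064;0.0041 -0.06 0 -0.064;0.0041 -0.06 0 -0.064;0.0041 -0.06 0 -0.064;0.0041 -0.06 0 -0.064' 36 >/dev/null
python3 -m crank '0.0041 -0.06 0 -0.064;0.0041 -0.06 0 -0.064;0.0041 -0.06 0 -0.064;0.0041 -0.06 0 -0.064;0.0041 -0.06 0 -0.064' >/dev/null
python3 -m crank '0.0041 -0.06 0 -0.064;0.0041 -0.06 0 -0.064;0.0041 -0.06 0 -0.064;0.0041 -0.06 0 -0.064;0.0041 -0.06 0 -0.062' >/dev/null
python3 -m crank '0 0 -0.06 0;0 0 -0.06 0;0 0 0 0;0 0 0 0;0 0 0 0'
python3 - <<'E'
from h import *
snap('wrist','w2'); snap('scene','s2')
a=cv2.imread('pics/w2.png'); b=cv2.imread('pics/s2.png')[170:340,150:340]
cv2.imwrite('pics/c4.png',np.hstack([cv2.resize(a[120:400,120:520],(400,280)),cv2.resize(b,(313,280))]))
E
```

```text
t: 8.95
tool_pos: [0.5812, -0.2181, 0.1425]
tool_rot: [2.22, 2.221, 0.001]
contact_force: [-0.5, -0.0, 1.1]
opening: 0.0307
grip_force: 0.0
```

View pics/c4.png

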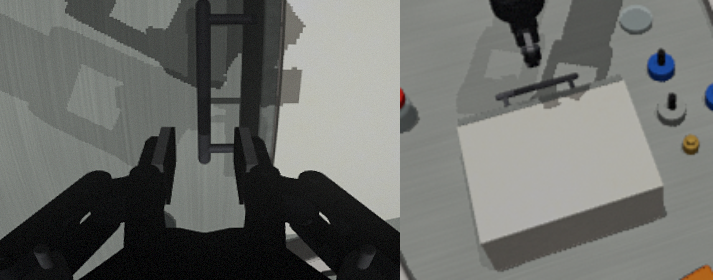

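```bash
cat >> h.py <<'E'
def fish(fn,p):
    z=np.load('pics/'+fn+'.npz'); fx,fy,cx,cy=z['k']; c=(z['E']@np.r_[p,1])[:3]
    r=np.hypot(c[0],c[1]); th=np.arctan2(r,c[2]); return cx+fx*th*c[0]/r, cy+fy*th*c[1]/r
def unfish(fn,u,v,zw):
    z=np.load('pics/'+fn+'.npz'); fx,fy,cx,cy=z['k']; a=np.array([(u-cx)/fx,(v-cy)/fy]); th=np.linalg.norm(a)
    d=np.r_[np.sin(th)*a/th,np.cos(th)]; M=np.linalg.inv(z['E']); w=M[:3,:3]@d; o=M[:3,3]; return o+w*(zw-o[2])/w[2]
E
python3 - <<'E'
from h import *
for y in(-.154,-.219,-.284): print(y,fish('w2',[.581,y,.09]))
print('tcp',fish('w2',ctrl.get_obs()['tool_pos']))
print('bar ends', unfish('w2',325,275,.09),unfish('w2',325,123,.09))
E
```

```text
-0.154 (np.float64(323.2311413549568), np.float64(124.45215259990619))
-0.219 (np.float64(323.1657425601785), np.float64(207.3212674070152))
-0.284 (np.float64(323.1534368478844), np.float64(276.8579655355827))
tcp (np.float64(324.8069630169112), np.float64(235.66206124918136))
bar ends [ 0.58261283 -0.2820462   0.09      ] [ 0.58230357 -0.15291215  0.09      ]
```

```bash
python3 -m crank '0 0 -0.03 0;0 0 -0.035 0;0 0 -0.04 0;0 0 -0.03 0;0 0 -0.01 0'
python3 -m crank '0 0 0 0;0 0 0 0;0 0 0 0;0 0 0 0;0 0 0 0' 0 60
python3 -m crank '-0.01 0 0 0;-0.02 0 0 0;-0.024 0 0 0;-0.024 0 0 0;-0.024 0 0 0'
python3 - <<'E'
from h import *
snap('scene','s3')
P,_=cloud('s3'); s=(P[...,2]>.07)&(P[...,2]<.13)&(abs(P[...,1]+.219)<.13)&(P[...,0]<.7)&(P[...,0]>.4); print(np.percentile(P[s],[1,5,50],axis=0))
E
```

```text
t: 9.47
tool_pos: [0.5803, -0.2172, 0.0676]
tool_rot: [-2.22, -2.222, 0.001]
contact_force: [-1.1, 0.6, -0.1]
opening: 0.0307
grip_force: 0.0
t: 9.88
tool_pos: [0.5816, -0.2182, 0.07]
tool_rot: [2.22, 2.22, 0.001]
contact_force: [0.3, 0.0, 0.1]
opening: -0.0
grip_force: 0.0
t: 10.3
tool_pos: [0.5283, -0.2177, 0.0683]
tool_rot: [-2.221, -2.221, 0.0]
contact_force: [0.0, -0.4, -0.2]
opening: -0.0001
grip_force: 0.0
[[ 0.57633111 -0.34632985  0.0894151 ]
 [ 0.58351011 -0.3355398   0.09341989]
 [ 0.65841826 -0.2220616   0.12045945]]
```

```bash
python3 - <<'E'
from h import *
snap('wrist','w3')
a=cv2.imread('pics/w3.png'); b=cv2.imread('pics/s3.png')[150:290,160:300]
cv2.imwrite('pics/c5.png',np.hstack([cv2.resize(a[80:400,120:520],(500,400)),cv2.resize(b,(300,400))[:,:300]]))
E
```

```text
(no output)
```

View pics/c5.png

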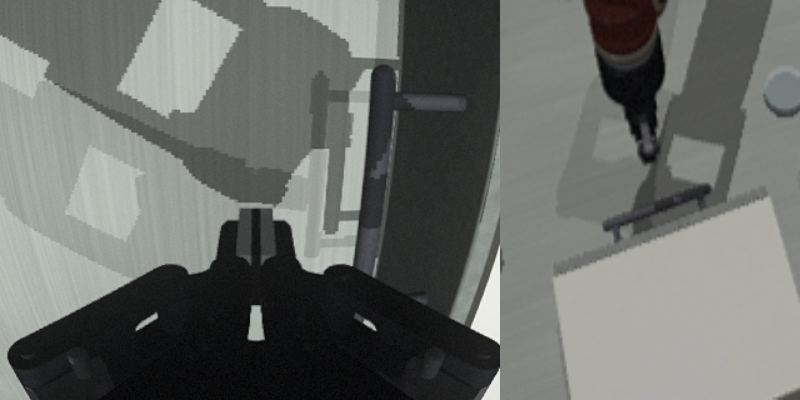

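```bash
python3 - <<'E'
from h import *
P,_=cloud('s3'); 
# tip region: crop x(500..800)->160+ (x-500)*140/300 ; y->150+y*140/400
Q=P[150:215,205:250].reshape(-1,3); m=(Q[:,2]>.02)&(Q[:,0]<.57)&(abs(Q[:,1]+.218)<.08); Q=Q[m]
print(len(Q),Q[np.argsort(Q[:,2])][:12].round(3))
o=ctrl.get_obs();print(o['tool_pos'],o['q'])
z=np.load('pics/w3.npz'); d=z['d']; print('k',z['k']); print(d[235:330:8,325])
M=np.linalg.inv(z['E']); print('cam',M[:3,3],M[:3,2])
c=z['E']@np.r_[o['tool_pos'],1]; print('tcp in cam',c)
E
```

```text
1124 [[ 0.532 -0.228  0.103]
 [ 0.533 -0.208  0.106]
 [ 0.534 -0.211  0.108]
 [ 0.533 -0.227  0.109]
 [ 0.54  -0.22   0.11 ]
 [ 0.534 -0.21   0.112]
 [ 0.541 -0.223  0.114]
 [ 0.542 -0.212  0.114]
 [ 0.541 -0.219  0.116]
 [ 0.543 -0.214  0.117]
 [ 0.543 -0.217  0.118]
 [ 0.544 -0.225  0.118]]
[ 0.52773593 -0.21758291  0.06808848] [-5.21293299e-01  3.94375875e-02  1.84859901e+00 -2.30802261e-04
  1.25491559e+00 -5.20552180e-01]
k [309.70691629 309.70691629 324.32053039 199.91828615]
[0.26931491 0.27176434 0.15052763 0.14354546 0.13465181 0.12859775
 0.12331634 0.12257116 0.12576386 0.12728211 0.12777437 0.12944716]
cam [ 0.52745293 -0.13450839  0.24562365] [-0.00199725 -0.31947639 -0.94759213]
tcp in cam [6.27355438e-04 2.20038338e-02 1.94770711e-01 1.00000000e+00]
```

The depth images put the real fingertips at z≈0.10 when the reported TCP is 0.068, so the tip sits about 33 mm above where it is stated to be. I'll check that by touching the bench.

```bash
python3 -m crank '-0.02 0 -0.02 0;-0.02 0 -0.03 0;0 0 -0.03 0;0 0 -0.03 0;0 0 0 0'
python3 -m crank '0 0 -0.01 0;0 0 -0.01 0;0 0 0 0;0 0 0 0;0 0 0 0'
python3 -m crank '0 0 -0.008 0;0 0 -0.008 0;0 0 0 0;0 0 0 0;0 0 0 0' | grep -E 'pos|contact'
python3 - <<'E'
from h import *
snap('wrist','w4'); snap('scene','s4')
z=np.load('pics/w4.npz'); d=z['d']; print(d[227:275:4,325])
P,_=cloud('s4'); Q=P[140:220,200:255].reshape(-1,3); m=(Q[:,2]>.01)&(Q[:,0]<.57)&(abs(Q[:,1]+.218)<.03)&(Q[:,0]>.48);Q=Q[m];print(Q[np.argsort(Q[:,2])][:60:6].round(3))
E
```

```text
t: 10.82
tool_pos: [0.5074, -0.2165, 0.0103]
tool_rot: [-2.217, -2.218, 0.002]
contact_force: [-0.3, 0.5, -0.9]
opening: 0.0003
grip_force: 0.0
t: 11.23
tool_pos: [0.5104, -0.2181, 0.0042]
tool_rot: [2.22, 2.221, 0.001]
contact_force: [-0.3, -0.3, 0.0]
opening: 0.0
grip_force: 0.0
tool_pos: [0.5097, -0.2178, -0.0046]
contact_force: [-0.6, 0.4, -0.5]
[0.18972048 0.18972507 0.18905166 0.19276258 0.19180578 0.15395063
 0.1487455  0.145423   0.14245169 0.13890891 0.13557747 0.13248451]
[[ 0.515 -0.226  0.033]
 [ 0.522 -0.221  0.04 ]
 [ 0.519 -0.206  0.075]
 [ 0.521 -0.223  0.082]
 [ 0.534 -0.231  0.088]
 [ 0.524 -0.21   0.094]
 [ 0.525 -0.213  0.097]
 [ 0.526 -0.207  0.1  ]
 [ 0.526 -0.234  0.108]
 [ 0.554 -0.228  0.115]]
```

```bash
for i in 1; do
python3 -m crank '0 0 -0.01 0;0 0 -0.01 0;0 0 0 0;0 0 0 0;0 0 0 0' | grep -E 'pos|contact'
python3 -m crank '0 0 -0.008 0;0 0 0 0;0 0 0 0;0 0 0 0;0 0 0 0' | grep -E 'pos|contact'
python3 -m crank '0 0 -0.008 0;0 0 0 0;0 0 0 0;0 0 0 0;0 0 0 0' | grep -E 'pos|contact'
python3 -m crank '0 0 -0.008 0;0 0 0 0;0 0 0 0;0 0 0 0;0 0 0 0' | grep -E 'pos|contact'
done
```

```text
tool_pos: [0.5096, -0.2177, -0.0147]
contact_force: [0.3, -0.3, 0.7]
tool_pos: [0.5098, -0.2178, -0.0184]
contact_force: [0.0, -0.5, 0.2]
tool_pos: [0.5098, -0.2178, -0.0225]
contact_force: [-0.5, 0.3, -0.8]
tool_pos: [0.5098, -0.2178, -0.0265]
contact_force: [-0.1, -0.7, 0.4]
```

```bash
python3 -m crank '0 0 -0.006 0;0 0 0 0;0 0 0 0;0 0 0 0;0 0 0 0' | grep -E 'pos|contact'
python3 -m crank '0 0 -0.006 0;0 0 0 0;0 0 0 0;0 0 0 0;0 0 0 0' | grep -E 'pos|contact'
python3 -m crank '0 0 -0.006 0;0 0 0 0;0 0 0 0;0 0 0 0;0 0 0 0' | grep -E 'pos|contact'
```

```text
tool_pos: [0.5098, -0.2178, -0.0295]
contact_force: [0.4, -0.1, 0.6]
tool_pos: [0.5098, -0.2178, -0.0325]
contact_force: [-0.3, 0.2, -0.3]
tool_pos: [0.5101, -0.218, -0.0352]
contact_force: [1.9, -0.8, 1.8]
```

```bash
python3 -m crank '0 0 -0.004 0;0 0 0 0;0 0 0 0;0 0 0 0;0 0 0 0' | grep -E 'pos|contact'
```

```text
tool_pos: [0.5102, -0.2181, -0.0353]
contact_force: [-4.2, 1.9, 13.8]
```

The bench contact came at TCP z = -0.035, so the real tip is 35 mm above the reported TCP. I'll use that offset from here on and grip the handle.

```bash
python3 -m crank '0 0 0.06 0;0 0 0.07 0;0 0 0.07 0;0 0 0.06 0;0 0 0 0' 36 | grep -E 'pos|contact'
python3 -m crank '0.036 0 0 0;0.036 0 0 0;0.035 0 0 0;0.035 0 0 0;0 0 0 0' | grep -E 'pos|contact'
python3 -m crank '0 0 -0.02 0;0 0 -0.03 0;0 0 -0.03 0;0 0 -0.02 0;0 0 0 0' | grep -E 'pos|contact'
python3 -m crank '0 0 0 0;0 0 0 0;0 0 0 0;0 0 0 0;0 0 0 0' 0 60
```

```text
tool_pos: [0.5138, -0.2201, 0.1002]
contact_force: [1.4, -0.5, 0.2]
tool_pos: [0.5823, -0.2175, 0.0916]
contact_force: [0.1, 0.8, -0.9]
tool_pos: [0.5794, -0.2173, 0.0406]
contact_force: [0.8, -1.0, 0.7]
t: 16.75
tool_pos: [0.5801, -0.2177, 0.042]
tool_rot: [-2.22, -2.221, 0.001]
contact_force: [-1.5, 0.4, -1.4]
opening: 0.0089
grip_force: 58.4
```

Gripped (opening 9 mm, 58 N). Now the pull.

```bash
python3 -m crank '-0.01 0 0 0;-0.02 0 0 0;-0.024 0 0 0;-0.024 0 0 0;-0.024 0 0 0' | grep -E 'pos|contact|open'
python3 -m crank '-0.024 0 0 0;-0.024 0 0 0;-0.024 0 0 0;-0.024 0 0 0;-0.024 0 0 0' | grep -E 'pos|contact|open'
python3 -m crank '-0.024 0 0 0;-0.024 0 0 0;-0.016 0 0 0;-0.01 0 0 0;0 0 0 0' | grep -E 'pos|contact|open'
python3 -m crank '-0.006 0 0 0;-0.004 0 0 0;-0.004 0 0 0;0 0 0 0;0 0 0 0' | grep -E 'pos|contact|open'
```

```text
tool_pos: [0.5285, -0.2181, 0.042]
contact_force: [1.3, -2.9, -4.1]
opening: 0.0083
tool_pos: [0.4684, -0.2186, 0.042]
contact_force: [1.3, -5.2, -5.6]
opening: 0.0088
tool_pos: [0.4306, -0.219, 0.042]
contact_force: [-0.4, -5.7, -5.1]
opening: 0.0086
tool_pos: [0.4243, -0.219, 0.042]
contact_force: [-0.3, -5.1, -5.3]
opening: 0.0088
```

```bash
python3 -m crank '-0.004 0 0 0;-0.004 0 0 0;0 0 0 0;0 0 0 0;0 0 0 0' | grep -E 'pos|contact|open'
python3 -m crank '0 0 0 0;0 0 0 0;0 0 0 0;0 0 0.02 0;0 0 0.06 0' 36 | grep -E 'pos|contact|open'
python3 -m crank '0 0 0.07 0;0 0 0.07 0;0 0 0.06 0;0 0 0 0;0 0 0 0'  | grep -E 'pos|contact|open'
python3 -m crank '0.0174 0.0604 0 0.064;0.0174 0.0604 0 0.064;0.0174 0.0604 0 0.064;0.0174 0.0604 0 0.064;0.0174 0.0604 0 0.064' >/dev/null
python3 -m crank '0.0174 0.0604 0 0.064;0.0174 0.0604 0 0.064;0.0174 0.0604 0 0.064;0.0174 0.0604 0 0.064;0.0174 0.0604 0 0.064' >/dev/null
python3 -m crank '0.0174 0.0604 0 0.064;0.0174 0.0604 0 0.064;0.0174 0.0604 0 0.064;0.0174 0.0604 0 0.064;0.0174 0.0604 0 0.062' >/dev/null
python3 -m crank '0 0 0 0;0 0 0 0;0 0 0 0;0 0 0 0;0 0 0 0'
python3 - <<'E'
from h import *
snap('top','top2')
P,_=cloud('top2'); z=P[...,2]; inb=(P[...,0]>.4)&(P[...,0]<.66)&(P[...,1]>-.36)&(P[...,1]<-.07)
for lo,hi,n in((.08,.105,'handle'),(.112,.13,'panel/cab')):
    s=inb&(z>lo)&(z<hi)&(P[...,0]<.55); print(n,s.sum(),np.percentile(P[s],[3,50,97],axis=0).round(3).tolist())
s=inb&(abs(z-.012)<.006)&(P[...,0]>.47); print('floor',np.percentile(P[s],[1,50,99],axis=0).round(3).tolist())
s=inb&(abs(z-.042)<.006)&(P[...,0]>.5)&(P[...,0]<.6); print('div y',np.histogram(P[s][:,1],bins=np.arange(-.36,-.07,.01)))
im=cv2.imread('pics/top2.png'); cv2.imwrite('pics/c6.png',cv2.resize(im[100:290,220:460],None,fx=3,fy=3))
E
```

```text
tool_pos: [0.4225, -0.2191, 0.042]
contact_force: [8.4, -6.3, -11.3]
opening: 0.0085
tool_pos: [0.4185, -0.2155, 0.0791]
contact_force: [0.2, -0.1, -0.5]
opening: 0.031
tool_pos: [0.4231, -0.2188, 0.1863]
contact_force: [-0.1, -0.3, 0.5]
opening: 0.0308
t: 21.33
tool_pos: [0.5519, 0.2341, 0.1822]
tool_rot: [-0.106, -3.139, 0.001]
contact_force: [0.0, 0.6, -0.3]
opening: 0.0308
grip_force: 0.0
handle 259 [[0.419, -0.328, 0.084], [0.425, -0.233, 0.095], [0.475, -0.155, 0.101]]
panel/cab 365 [[0.464, -0.344, 0.117], [0.468, -0.221, 0.121], [0.474, -0.094, 0.125]]
floor [[0.475, -0.337, 0.008], [0.558, -0.221, 0.013], [0.641, -0.108, 0.018]]
div y (array([ 0, 27, 43,  0,  0,  0,  0,  0,  0, 23, 42,  0,  0,  0,  0,  0,  0,
       13, 43,  0,  0,  0,  0,  0,  0, 32, 32,  0]), array([-0.36, -0.35, -0.34, -0.33, -0.32, -0.31, -0.3 , -0.29, -0.28,
       -0.27, -0.26, -0.25, -0.24, -0.23, -0.22, -0.21, -0.2 , -0.19,
       -0.18, -0.17, -0.16, -0.15, -0.14, -0.13, -0.12, -0.11, -0.1 ,
       -0.09, -0.08]))
```

View pics/c6.png

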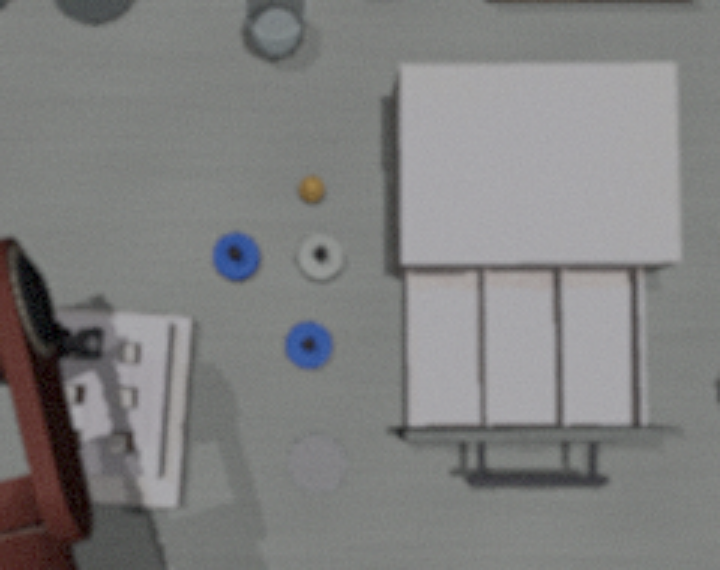

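```bash
python3 -m crank '0 0 -0.05 0;0 0 -0.06 0;0 0 -0.06 0;0 0 -0.05 0;0 0 -0.018 0' | grep -E 'pos|contact|open'
python3 -m crank '0 0 0 0;0 0 0 0;0 0 0 0;0 0 0 0;0 0 0 0' 0 60 | grep -E 'pos|contact|open|grip'
python3 -m crank '0 0 0.02 0;0 0 0.05 0;0 0 0.06 0;0 0 0.06 0;0 0 0.05 0' | grep -E 'pos|contact|open|grip'
python3 -m crank '0 0 0 0;0 0 0 0;0 0 0 0;0 0 0 0;0 0 0 0' | grep -E 'pos|contact|open|grip'
```

```text
tool_pos: [0.5492, 0.2335, 0.0589]
contact_force: [-1.1, -0.9, -0.6]
opening: 0.0304
tool_pos: [0.5516, 0.2351, 0.0644]
contact_force: [-5.4, -1.2, -1.3]
opening: 0.0171
grip_force: 61.1
tool_pos: [0.5547, 0.2357, 0.1893]
contact_force: [0.6, 0.3, 0.8]
opening: 0.017
grip_force: 61.1
tool_pos: [0.5515, 0.2349, 0.1818]
contact_force: [0.3, -0.6, -0.7]
opening: 0.0172
grip_force: 61.2
```

```bash
python3 -m crank '0.0087 -0.05 0 0;0.0087 -0.075 0 0;0.0087 -0.075 0 0;0.0087 -0.075 0 0;0.0087 -0.075 0 0' | grep -E 'open|grip'
python3 -m crank '0.0087 -0.075 0 0;0.0087 -0.075 0 0;0.0087 -0.075 0 0;0.0087 -0.075 0 0;0.0087 -0.06 0 0' | grep -E 'open|grip'
python3 -m crank '0 -0.04 0 0;0 0 -0.05 0;0 0 -0.06 0;0 0 -0.05 0;0 0 0 0'| grep -E 'pos|contact|open|grip'
python3 -m crank '0 0 -0.05 0;0 0 -0.04 0;0 0 -0.02 0;0 0 -0.016 0;0 0 0 0'| grep -E 'pos|contact|open|grip'
python3 -m crank '0 0 0 0;0 0 0 0;0 0 0 0;0 0 0 0;0 0 0 0'| grep -E 'pos|contact|open|grip'
```

```text
opening: 0.017
grip_force: 61.1
opening: 0.0173
grip_force: 61.1
tool_pos: [0.5906, -0.1383, 0.0952]
contact_force: [-1.3, 0.8, -1.9]
opening: 0.0176
grip_force: 61.2
tool_pos: [0.5949, -0.1394, 0.0392]
contact_force: [-0.5, 0.2, -1.6]
opening: 0.0168
grip_force: 61.2
tool_pos: [0.5963, -0.14, 0.0414]
contact_force: [-1.1, 0.6, -1.0]
opening: 0.0174
grip_force: 61.2
```

```bash
python3 -m crank '0 0 -0.006 0;0 0 -0.006 0;0 0 0 0;0 0 0 0;0 0 0 0'| grep -E 'pos|contact'
python3 -m crank '0 0 0 0;0 0 0 0;0 0 0 0;0 0 0 0;0 0 0 0' 36 | grep -E 'pos|contact|open'
python3 -m crank '0 0 0.03 0;0 0 0.06 0;0 0 0.07 0;0 0 0.07 0;0 0 0.066 0' >/dev/null
python3 -m crank '-0.0179 0.05 0 0;-0.0179 0.075 0 0;-0.0179 0.075 0 0;-0.0179 0.075 0 0;-0.0179 0.075 0 0' >/dev/null
python3 -m crank '-0.0179 0.075 0 0;-0.0179 0.075 0 0;-0.0179 0.075 0 0;-0.0179 0.075 0 0;-0.0179 0.06 0 0' >/dev/null
python3 -m crank '0 0.044 0 0;0 0 0 0;0 0 0 0;0 0 0 0;0 0 0 0' | grep -E 'pos|contact|open'
python3 - <<'E'
from h import *
snap('scene','s5'); 
a=cv2.imread('pics/s5.png'); cv2.imwrite('pics/c7.png',cv2.resize(a[120:330,140:420],None,fx=2.5,fy=2.5,interpolation=cv2.INTER_CUBIC))
E
```

```text
tool_pos: [0.5956, -0.1398, 0.0343]
contact_force: [0.9, 0.3, -1.3]
tool_pos: [0.5959, -0.1398, 0.0347]
contact_force: [-0.6, 0.0, 0.7]
opening: 0.0307
tool_pos: [0.5065, 0.2362, 0.1825]
contact_force: [-1.1, -0.6, 0.6]
opening: 0.0308
```

View pics/c7.png

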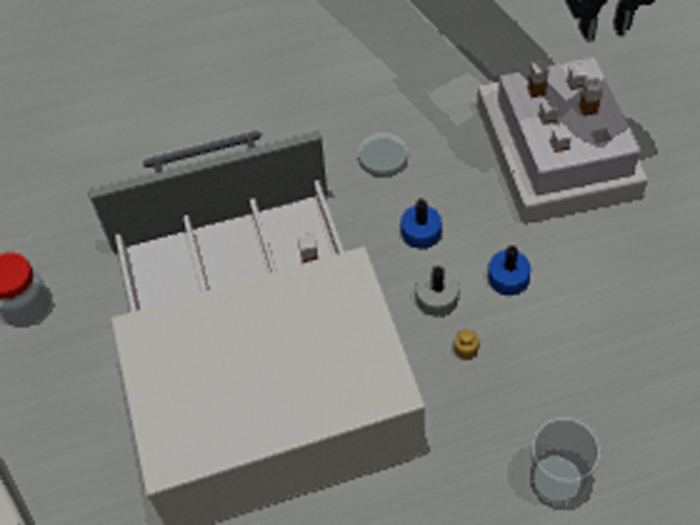

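```bash
python3 -m crank '0 0 -0.05 0;0 0 -0.06 0;0 0 -0.06 0;0 0 -0.05 0;0 0 -0.018 0' | grep -E 'pos|contact|open'
python3 -m crank '0 0 0 0;0 0 0 0;0 0 0 0;0 0 0 0;0 0 0 0' 0 60 | grep -E 'pos|open|grip'
python3 -m crank '0 0 0.02 0;0 0 0.05 0;0 0 0.06 0;0 0 0.06 0;0 0 0.05 0' | grep -E 'pos|open|grip'
python3 -m crank '0.0087 -0.05 0 0;0.0087 -0.075 0 0;0.0087 -0.075 0 0;0.0087 -0.075 0 0;0.0087 -0.075 0 0' | grep -E 'open|grip'
python3 -m crank '0.0087 -0.075 0 0;0.0087 -0.075 0 0;0.0087 -0.075 0 0;0.0087 -0.075 0 0;0.0087 -0.06 0 0' | grep -E 'open|grip'
python3 -m crank '0 -0.042 0 0;0 0 -0.05 0;0 0 -0.06 0;0 0 -0.05 0;0 0 0 0'| grep -E 'pos|contact|open|grip'
python3 -m crank '0 0 -0.05 0;0 0 -0.04 0;0 0 -0.02 0;0 0 -0.016 0;0 0 -0.012 0'| grep -E 'pos|contact|open|grip'
python3 -m crank '0 0 0 0;0 0 0 0;0 0 0 0;0 0 0 0;0 0 0 0'| grep -E 'pos|contact|open|grip'
```

```text
tool_pos: [0.5035, 0.2351, 0.0589]
contact_force: [-0.7, -0.6, -0.4]
opening: 0.0309
tool_pos: [0.5057, 0.237, 0.0643]
opening: 0.0175
grip_force: 60.3
tool_pos: [0.5087, 0.2378, 0.1892]
opening: 0.0175
grip_force: 60.4
opening: 0.0175
grip_force: 60.4
opening: 0.017
grip_force: 60.4
tool_pos: [0.5477, -0.1385, 0.1001]
contact_force: [-0.9, 1.3, -1.6]
opening: 0.017
grip_force: 60.4
tool_pos: [0.5511, -0.1393, 0.0359]
contact_force: [-0.1, 0.0, 0.3]
opening: 0.0173
grip_force: 60.4
tool_pos: [0.5503, -0.139, 0.0354]
contact_force: [-0.8, -1.0, -0.8]
opening: 0.0175
grip_force: 60.4
```

```bash
python3 -m crank '0 0 0 0;0 0 0 0;0 0 0 0;0 0 0 0;0 0 0 0' 36 | grep -E 'pos|contact|open'
python3 -m crank '0 0 0.03 0;0 0 0.06 0;0 0 0.07 0;0 0 0.07 0;0 0 0.066 0' >/dev/null
python3 -m crank '-0.0181 0.045 0 0;-0.0181 0.07 0 0;-0.0181 0.07 0 0;-0.0181 0.07 0 0;-0.0181 0.07 0 0' >/dev/null
python3 -m crank '-0.0181 0.07 0 0;-0.0181 0.07 0 0;-0.0181 0.07 0 0;-0.0181 0.07 0 0;-0.0181 0.05 0 0' >/dev/null
python3 -m crank '0 0 0 0;0 0 0 0;0 0 0 0;0 0 0 0;0 0 0 0' | grep -E 'pos|contact|open'
python3 -m crank '0 0 -0.05 0;0 0 -0.06 0;0 0 -0.06 0;0 0 -0.05 0;0 0 -0.018 0' | grep -E 'pos|contact|open'
python3 -m crank '0 0 0 0;0 0 0 0;0 0 0 0;0 0 0 0;0 0 0 0' 0 60 | grep -E 'pos|open|grip'
python3 -m crank '0 0 0.02 0;0 0 0.05 0;0 0 0.06 0;0 0 0.06 0;0 0 0.05 0' | grep -E 'pos|open|grip'
python3 -m crank '0.0091 -0.045 0 0;0.0091 -0.07 0 0;0.0091 -0.07 0 0;0.0091 -0.07 0 0;0.0091 -0.07 0 0' | grep -E 'open|grip'
python3 -m crank '0.0091 -0.07 0 0;0.0091 -0.07 0 0;0.0091 -0.07 0 0;0.0091 -0.07 0 0;0.0091 -0.05 0 0' | grep -E 'pos|open|grip'
python3 -m crank '0 0 0 0;0 0 -0.05 0;0 0 -0.06 0;0 0 -0.05 0;0 0 0 0'| grep -E 'pos|contact|open|grip'
python3 -m crank '0 0 -0.05 0;0 0 -0.04 0;0 0 -0.02 0;0 0 -0.016 0;0 0 -0.012 0'| grep -E 'pos|contact|open|grip'
python3 -m crank '0 0 0 0;0 0 0 0;0 0 0 0;0 0 0 0;0 0 0 0'| grep -E 'pos|contact|open|grip'
```

```text
tool_pos: [0.5498, -0.1388, 0.0345]
contact_force: [0.8, -0.2, -0.9]
opening: 0.0305
tool_pos: [0.4597, 0.1877, 0.1825]
contact_force: [-0.1, -0.5, -1.0]
opening: 0.0304
tool_pos: [0.4565, 0.187, 0.0591]
contact_force: [-0.4, -0.3, -1.3]
opening: 0.0308
tool_pos: [0.4589, 0.1885, 0.0643]
opening: 0.0175
grip_force: 60.5
tool_pos: [0.4616, 0.1892, 0.1889]
opening: 0.0177
grip_force: 60.3
opening: 0.0173
grip_force: 60.4
tool_pos: [0.5066, -0.1425, 0.1868]
opening: 0.0175
grip_force: 60.4
tool_pos: [0.5024, -0.1374, 0.0996]
contact_force: [-0.7, 1.0, -2.0]
opening: 0.0171
grip_force: 60.4
tool_pos: [0.506, -0.139, 0.0357]
contact_force: [0.8, 0.5, -0.4]
opening: 0.0174
grip_force: 60.4
tool_pos: [0.5053, -0.1391, 0.0354]
contact_force: [-0.2, 0.9, -0.6]
opening: 0.0173
grip_force: 60.4
```

```bash
python3 -m crank '0 0 0 0;0 0 0 0;0 0 0 0;0 0 0 0;0 0 0 0' 36 | grep -E 'pos|contact|open'
python3 -m crank '0 0 0.03 0;0 0 0.06 0;0 0 0.07 0;0 0 0.07 0;0 0 0.066 0' >/dev/null
python3 -m crank '0.0084 0.04 0 0;0.0084 0.07 0 0;0.0084 0.07 0 0;0.0084 0.07 0 0;0.0084 0.07 0 0' >/dev/null
python3 -m crank '0.0084 0.07 0 0;0.0084 0.07 0 0;0.0084 0.07 0 0;0.0084 0.07 0 0;0.0084 0.043 0 0' >/dev/null
python3 -m crank '0 0 0 0;0 0 0 0;0 0 -0.05 0;0 0 -0.05 0;0 0 -0.05 0' | grep -E 'pos|contact|open'
python3 -m crank '0 0 -0.05 0;0 0 -0.03 0;0 0 -0.01 0;0 0 -0.01 0;0 0 -0.003 0' | grep -E 'pos|contact|open'
python3 -m crank '0 0 0 0;0 0 0 0;0 0 0 0;0 0 0 0;0 0 0 0' 0 60 | grep -E 'pos|contact|open|grip'
python3 -m crank '0 0 0.02 0;0 0 0.05 0;0 0 0.06 0;0 0 0.06 0;0 0 0.06 0' | grep -E 'pos|open|grip'
```

```text
tool_pos: [0.5048, -0.1388, 0.0345]
contact_force: [-0.8, -0.2, 0.0]
opening: 0.0305
tool_pos: [0.5472, 0.1814, 0.1073]
contact_force: [0.5, -0.5, 0.4]
opening: 0.0309
tool_pos: [0.547, 0.1819, 0.0561]
contact_force: [-0.6, -0.2, 0.2]
opening: 0.0305
tool_pos: [0.5477, 0.1828, 0.0573]
contact_force: [0.3, -0.3, 3.2]
opening: 0.0167
grip_force: 60.6
tool_pos: [0.5462, 0.1827, 0.1827]
opening: 0.0168
grip_force: 60.1
```

```bash
python3 -m crank '0.009 -0.05 0 0;0.009 -0.075 0 0;0.009 -0.08 0 0;0.009 -0.08 0 0;0.009 -0.08 0 0' | grep -E 'open|grip'
python3 -m crank '0.009 -0.08 0 0;0.009 -0.08 0 0;0.009 -0.08 0 0;0.009 -0.08 0 0;0.009 -0.08 0 0' | grep -E 'pos|open|grip'
python3 -m crank '0.005 -0.039 0 0;0 0 -0.05 0;0 0 -0.06 0;0 0 -0.06 0;0 0 0 0'| grep -E 'pos|contact|open|grip'
python3 -m crank '0 0 -0.05 0;0 0 -0.04 0;0 0 -0.02 0;0 0 -0.016 0;0 0 -0.012 0'| grep -E 'pos|contact|open|grip'
python3 -m crank '0 0 0 0;0 0 0 0;0 0 0 0;0 0 0 0;0 0 0 0'| grep -E 'pos|contact|open|grip'
```

```text
opening: 0.0166
grip_force: 60.2
tool_pos: [0.5915, -0.2016, 0.1816]
opening: 0.0164
grip_force: 60.2
tool_pos: [0.5895, -0.2172, 0.0887]
contact_force: [-1.2, 0.2, -1.6]
opening: 0.0164
grip_force: 60.2
tool_pos: [0.5948, -0.2194, 0.0276]
contact_force: [0.0, -0.9, -0.9]
opening: 0.0163
grip_force: 60.2
tool_pos: [0.5945, -0.2194, 0.0276]
contact_force: [0.0, -0.7, -0.5]
opening: 0.0167
grip_force: 60.2
```

```bash
python3 -m crank '0 0 0 0;0 0 0 0;0 0 0 0;0 0 0 0;0 0 0 0' 36 | grep -E 'pos|contact|open'
python3 -m crank '0 0 0.03 0;0 0 0.06 0;0 0 0.07 0;0 0 0.07 0;0 0 0.076 0' >/dev/null
python3 -m crank '-0.0166 0.05 0 0;-0.0166 0.075 0 0;-0.0166 0.08 0 0;-0.0166 0.08 0 0;-0.0166 0.08 0 0' >/dev/null
python3 -m crank '-0.0166 0.08 0 0;-0.0166 0.08 0 0;-0.0166 0.08 0 0;-0.0166 0.08 0 0;-0.0166 0.08 0 0' >/dev/null
python3 -m crank '-0.0166 0.045 0 0;0 0 0 0;0 0 -0.05 0;0 0 -0.05 0;0 0 -0.05 0' | grep -E 'pos|contact|open'
python3 -m crank '0 0 -0.05 0;0 0 -0.03 0;0 0 -0.008 0;0 0 -0.006 0;0 0 0 0' | grep -E 'pos|contact|open'
python3 -m crank '0 0 0 0;0 0 0 0;0 0 0 0;0 0 0 0;0 0 0 0' 0 60 | grep -E 'pos|contact|open|grip'
python3 -m crank '0 0 0.02 0;0 0 0.05 0;0 0 0.06 0;0 0 0.06 0;0 0 0.06 0' | grep -E 'pos|open|grip'
```

```text
tool_pos: [0.5943, -0.2193, 0.027]
contact_force: [-0.1, 0.0, -0.4]
opening: 0.0309
tool_pos: [0.5039, 0.1856, 0.106]
contact_force: [1.0, 0.8, -0.8]
opening: 0.0307
tool_pos: [0.5036, 0.1854, 0.0589]
contact_force: [0.9, -0.9, 0.5]
opening: 0.0308
tool_pos: [0.5045, 0.1859, 0.06]
contact_force: [0.2, -0.3, 6.5]
opening: 0.0165
grip_force: 60.7
tool_pos: [0.5022, 0.1856, 0.1843]
opening: 0.0163
grip_force: 59.9
```

```bash
python3 -m crank '0.009 -0.05 0 0;0.009 -0.075 0 0;0.009 -0.08 0 0;0.009 -0.08 0 0;0.009 -0.08 0 0' | grep -E 'open|grip'
python3 -m crank '0.009 -0.08 0 0;0.009 -0.08 0 0;0.009 -0.08 0 0;0.009 -0.08 0 0;0.009 -0.08 0 0' | grep -E 'pos|open|grip'
python3 -m crank '0.003 -0.045 0 0;0 0 -0.05 0;0 0 -0.06 0;0 0 -0.06 0;0 0 0 0'| grep -E 'pos|contact|open|grip'
python3 -m crank '0 0 -0.05 0;0 0 -0.04 0;0 0 -0.02 0;0 0 -0.016 0;0 0 -0.011 0'| grep -E 'pos|contact|open|grip'
python3 -m crank '0 0 0 0;0 0 0 0;0 0 0 0;0 0 0 0;0 0 0 0'| grep -E 'pos|contact|open|grip'
```

```text
opening: 0.0165
grip_force: 60.0
tool_pos: [0.5475, -0.1985, 0.1833]
opening: 0.0162
grip_force: 60.0
tool_pos: [0.5446, -0.2169, 0.0907]
contact_force: [-2.5, 0.1, -1.5]
opening: 0.0163
grip_force: 60.0
tool_pos: [0.5498, -0.2193, 0.03]
contact_force: [-0.2, 1.4, 12.1]
opening: 0.0166
grip_force: 61.9
tool_pos: [0.5497, -0.2194, 0.0301]
contact_force: [0.7, 0.5, 1.6]
opening: 0.0166
grip_force: 60.3
```

```bash
python3 -m crank '0 0 0 0;0 0 0 0;0 0 0 0;0 0 0 0;0 0 0 0' 36 | grep -E 'pos|contact|open'
python3 -m crank '0 0 0.03 0;0 0 0.06 0;0 0 0.07 0;0 0 0.07 0;0 0 0.076 0' >/dev/null
python3 -m crank '-0.0145 0.05 0 0;-0.0145 0.074 0 0;-0.0145 0.08 0 0;-0.0145 0.08 0 0;-0.0145 0.08 0 0' >/dev/null
python3 -m crank '-0.0145 0.08 0 0;-0.0145 0.08 0 0;-0.0145 0.08 0 0;-0.0145 0.08 0 0;-0.0145 0.08 0 0' >/dev/null
python3 -m crank '-0.0145 0.08 0 0;-0.0145 0.075 0 0;0 0 0 0;0 0 -0.05 0;0 0 -0.05 0' | grep -E 'pos|contact|open'
python3 -m crank '0 0 -0.05 0;0 0 -0.05 0;0 0 -0.03 0;0 0 -0.01 0;0 0 -0.006 0' | grep -E 'pos|contact|open'
python3 -m crank '0 0 0 0;0 0 0 0;0 0 0 0;0 0 0 0;0 0 0 0' 0 60 | grep -E 'pos|contact|open|grip'
python3 -m crank '0 0 0.02 0;0 0 0.05 0;0 0 0.06 0;0 0 0.06 0;0 0 0.06 0' | grep -E 'pos|open|grip'
```

```text
tool_pos: [0.5494, -0.2193, 0.0295]
contact_force: [0.1, -0.4, 0.2]
opening: 0.0308
tool_pos: [0.4638, 0.2416, 0.1341]
contact_force: [0.4, 0.3, -0.6]
opening: 0.031
tool_pos: [0.4617, 0.2397, 0.0583]
contact_force: [-0.5, -0.9, 0.6]
opening: 0.0312
tool_pos: [0.463, 0.2404, 0.0604]
contact_force: [0.8, -0.5, -0.6]
opening: 0.0167
grip_force: 60.9
tool_pos: [0.4623, 0.2401, 0.1867]
opening: 0.0164
grip_force: 61.0
```

```bash
python3 -m crank '0.007 -0.05 0 0;0.007 -0.074 0 0;0.007 -0.08 0 0;0.007 -0.08 0 0;0.007 -0.08 0 0' | grep -E 'open|grip'
python3 -m crank '0.007 -0.08 0 0;0.007 -0.08 0 0;0.007 -0.08 0 0;0.007 -0.08 0 0;0.007 -0.08 0 0' | grep -E 'pos|open|grip'
python3 -m crank '0.007 -0.08 0 0;0.007 -0.075 0 0;0 0 0 0;0 0 -0.05 0;0 0 -0.06 0'| grep -E 'pos|contact|open|grip'
python3 -m crank '0 0 -0.06 0;0 0 -0.06 0;0 0 -0.04 0;0 0 -0.02 0;0 0 -0.018 0'| grep -E 'pos|contact|open|grip'
python3 -m crank '0 0 0 0;0 0 0 0;0 0 0 0;0 0 0 0;0 0 0 0'| grep -E 'pos|contact|open|grip'
python3 -m crank '0 0 0 0;0 0 0 0;0 0 0 0;0 0 0 0;0 0 0 0' 36 | grep -E 'pos|contact|open'
python3 -m crank '0 0 0.03 0;0 0 0.06 0;0 0 0.07 0;0 0 0.07 0;0 0 0.076 0' >/dev/null
python3 -m crank '0 0.08 0 0;0 0.08 0 0;0 0.08 0 0;0 0.08 0 0;0 0.08 0 0' >/dev/null
python3 -m crank '0 0.08 0 0;0 0.08 0 0;0 0.08 0 0;0 0 0 0;0 0 0 0' | grep -E 't:|pos|contact|open'
python3 - <<'E'
from h import *
snap('scene','s6'); snap('top','top3')
a=cv2.imread('pics/s6.png'); cv2.imwrite('pics/c8.png',cv2.resize(a[120:330,140:420],None,fx=2.5,fy=2.5,interpolation=cv2.INTER_CUBIC))
P,_=cloud('top3'); z=P[...,2]; W=np.zeros(z.shape,bool); W[150:240,280:350]=1
k,l,st,c=cv2.connectedComponentsWithStats((W&(z>.018)&(z<.08)).astype(np.uint8))
for i in range(1,k):
    if st[i,4]>60: print(st[i],cv2.minAreaRect(P[l==i][:,:2].astype(np.float32)),P[l==i][:,2].max(), [x.round(3) for x in P[l==i][P[l==i][:,2]>.05]][:6])
E
```

```text
opening: 0.0166
grip_force: 61.0
tool_pos: [0.4973, -0.1438, 0.1858]
opening: 0.0165
grip_force: 61.0
tool_pos: [0.5068, -0.2215, 0.1333]
contact_force: [0.6, -0.3, -1.6]
opening: 0.0162
grip_force: 61.0
tool_pos: [0.5042, -0.2189, 0.03]
contact_force: [-0.0, 0.7, 25.0]
opening: 0.0166
grip_force: 65.1
tool_pos: [0.5049, -0.2195, 0.0313]
contact_force: [0.2, 0.7, -0.2]
opening: 0.0162
grip_force: 61.0
tool_pos: [0.5044, -0.2193, 0.0305]
contact_force: [0.2, 0.0, 0.1]
opening: 0.0308
t: 54.35
tool_pos: [0.5041, 0.1025, 0.1835]
tool_rot: [-0.096, -3.14, 0.001]
contact_force: [-0.8, -1.0, -0.5]
opening: 0.0305
[291 178  16  15 193] ((0.6519598960876465, 0.08192262798547745), (0.04530325531959534, 0.047809287905693054), 0.7672041058540344) 0.06702716333576664 [array([0.657, 0.087, 0.062]), array([0.657, 0.084, 0.062]), array([0.657, 0.081, 0.064]), array([0.657, 0.078, 0.063]), array([0.654, 0.087, 0.061]), array([0.654, 0.084, 0.06 ])]
[319 178  16  15 193] ((0.6522119641304016, -0.006934169679880142), (0.04774806275963783, 0.04515527933835983), 89.0809097290039) 0.06730476174371303 [array([ 0.658, -0.002,  0.057]), array([ 0.657, -0.005,  0.062]), array([ 0.656, -0.008,  0.067]), array([ 0.657, -0.011,  0.064]), array([ 0.654, -0.002,  0.066]), array([ 0.654, -0.005,  0.062])]
[315 207  16  16 192] ((0.5569151639938354, 0.005471229553222656), (0.04689537361264229, 0.04693154618144035), 45.720401763916016) 0.06656332024595768 [array([0.565, 0.007, 0.06 ]), array([0.565, 0.004, 0.062]), array([0.562, 0.01 , 0.063]), array([0.562, 0.007, 0.061]), array([0.562, 0.004, 0.062]), array([0.562, 0.001, 0.063])]
```

View pics/c8.png

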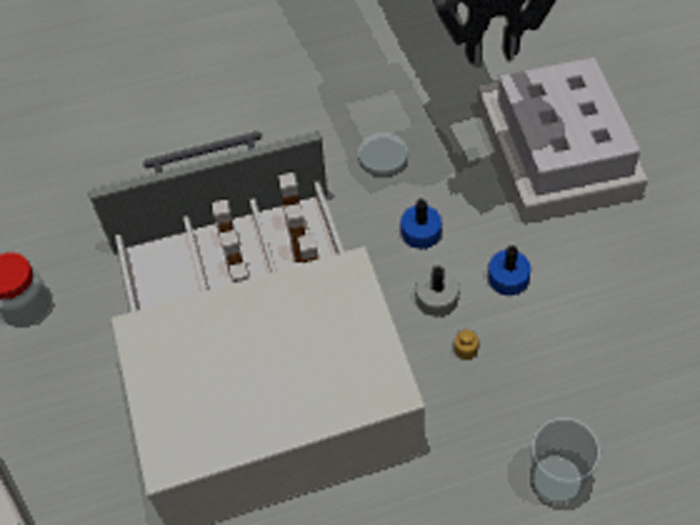

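All six bottles are in the correct bays (talls around px (295,215), shorts around (230,240)). The pot is at (0.652,-0.007). Moving over it.

```bash
python3 -m crank '0.0493 -0.0365 0 0;0.0493 -0.0365 0 0;0.0493 -0.0365 0 0;0.0493 -0.0365 0 0;0.0493 -0.0365 0 0' >/dev/null
python3 -m crank '0.0493 -0.0365 0 0;0 0 -0.06 0;0 0 -0.05 0;0 0 0 0;0 0 0 0' | grep -E 'pos|open'
python3 - <<'E'
from h import *
snap('wrist','w5')
z=np.load('pics/w5.npz'); im=z['im'].astype(int)
print('pred base',fish('w5',[.652,-.007,.026]),'knob top',fish('w5',[.652,-.007,.062]))
cv2.imwrite('pics/c9.png',cv2.imread('pics/w5.png')[100:340,180:480].repeat(2,0).repeat(2,1))
E
```

```text
tool_pos: [0.6507, -0.0105, 0.1263]
opening: 0.0307
pred base (np.float64(327.21763772004823), np.float64(189.31810362785825)) knob top (np.float64(327.63740410958457), np.float64(201.67894159611384))
```

View pics/c9.png

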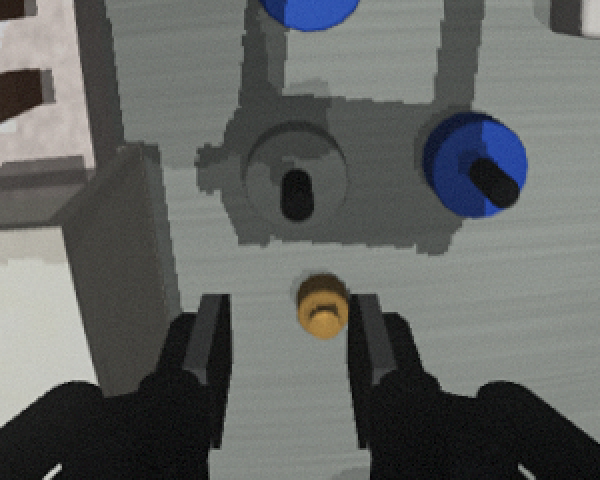

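```bash
python3 -m crank '0.002 0.005 0 0;0 0 -0.05 0;0 0 -0.06 0;0 0 -0.06 0;0 0 -0.04 0' | grep -E 'pos|contact|open'
python3 -m crank '0 0 -0.02 0;0 0 -0.014 0;0 0 -0.006 0;0 0 0 0;0 0 0 0' | grep -E 'pos|contact|open'
python3 -m crank '0 0 0 0;0 0 0 0;0 0 0 0;0 0 0 0;0 0 0 0' 0 70 | grep -E 'pos|contact|open|grip'
python3 -m crank '0 0 0.02 0;0 0 0.05 0;0 0 0.06 0;0 0 0.07 0;0 0 0.07 0' | grep -E 'pos|contact|open|grip'
python3 -m crank '0 0 0.07 0;0 0 0.02 0;0 0 0 0;0 0 0 0;0 0 0 0' | grep -E 'pos|contact|open|grip'
```

```text
tool_pos: [0.6536, -0.0061, 0.0234]
contact_force: [-0.7, 0.2, -0.2]
opening: 0.0308
tool_pos: [0.6549, -0.0064, 0.0056]
contact_force: [0.2, 0.1, 0.5]
opening: 0.031
tool_pos: [0.6547, -0.0066, 0.0053]
contact_force: [0.4, -1.5, 6.2]
opening: 0.0117
grip_force: 68.3
tool_pos: [0.6518, -0.006, 0.1384]
contact_force: [0.6, -0.1, -1.2]
opening: 0.0111
grip_force: 68.4
tool_pos: [0.6515, -0.0061, 0.1799]
contact_force: [-0.6, -0.3, -2.5]
opening: 0.0114
grip_force: 68.4
```

```bash
python3 -m crank '-0.022 -0.05 0 0;-0.022 -0.067 0 0;-0.022 -0.067 0 0;-0.022 -0.067 0 0;-0.022 -0.067 0 0' | grep -E 'open|grip'
python3 -m crank '-0.022 -0.067 0 0;-0.022 -0.067 0 0;-0.022 -0.067 0 0;-0.022 -0.065 0 0;0 0 0 0' | grep -E 'pos|open|grip'
python3 -m crank '0 0 0 0;0 0 -0.05 0;0 0 -0.06 0;0 0 -0.06 0;0 0 -0.06 0'| grep -E 'pos|contact|open|grip'
python3 -m crank '0 0 -0.05 0;0 0 -0.02 0;0 0 -0.01 0;0 0 -0.01 0;0 0 0 0'| grep -E 'pos|contact|open|grip'
python3 -m crank '0 0 0 0;0 0 0 0;0 0 0 0;0 0 0 0;0 0 0 0'| grep -E 'pos|contact|open|grip'
```

```text
opening: 0.0111
grip_force: 68.5
tool_pos: [0.5506, -0.3027, 0.1796]
opening: 0.0114
grip_force: 68.6
tool_pos: [0.5538, -0.2961, 0.0654]
contact_force: [0.4, 0.1, -2.1]
opening: 0.0112
grip_force: 68.7
tool_pos: [0.5548, -0.298, 0.0237]
contact_force: [-0.0, 0.5, -1.3]
opening: 0.0113
grip_force: 68.7
tool_pos: [0.5547, -0.2986, 0.0243]
contact_force: [-0.2, 0.4, -1.7]
opening: 0.0114
grip_force: 68.7
```

```bash
python3 -m crank '0 0 -0.006 0;0 0 -0.006 0;0 0 0 0;0 0 0 0;0 0 0 0'| grep -E 'pos|contact'
python3 -m crank '0 0 0 0;0 0 0 0;0 0 0 0;0 0 0 0;0 0 0 0' 36 | grep -E 'pos|contact|open'
python3 -m crank '0 0 0.03 0;0 0 0.06 0;0 0 0.08 0;0 0 0.08 0;0 0 0.08 0' >/dev/null
python3 -m crank '-0.068 0.032 0 0;-0.068 0.032 0 0;-0.068 0.032 0 0;-0.068 0.032 0 0;-0.068 0.032 0 0' 0 >/dev/null
python3 -m crank '0 0 0 0;0 0 0 0;0 0 0 0;0 0 0 0;0 0 0 0' | grep -E 't:|pos|open'
python3 - <<'E'
from h import *
snap('scene','s7'); snap('top','top4')
a=cv2.imread('pics/s7.png'); b=cv2.imread('pics/top4.png')
cv2.imwrite('pics/c10.png',np.hstack([cv2.resize(a[170:290,170:320],(450,360),interpolation=cv2.INTER_CUBIC),cv2.resize(b[170:290,340:455],(345,360),interpolation=cv2.INTER_CUBIC)]))
E
```

```text
tool_pos: [0.5543, -0.2983, 0.0173]
contact_force: [0.0, -0.7, -1.4]
tool_pos: [0.5545, -0.2984, 0.0177]
contact_force: [-0.2, -0.1, -0.3]
opening: 0.0307
t: 61.58
tool_pos: [0.3853, -0.2189, 0.1832]
tool_rot: [0.103, 3.14, -0.0]
opening: 0.0003
```

View pics/c10.png

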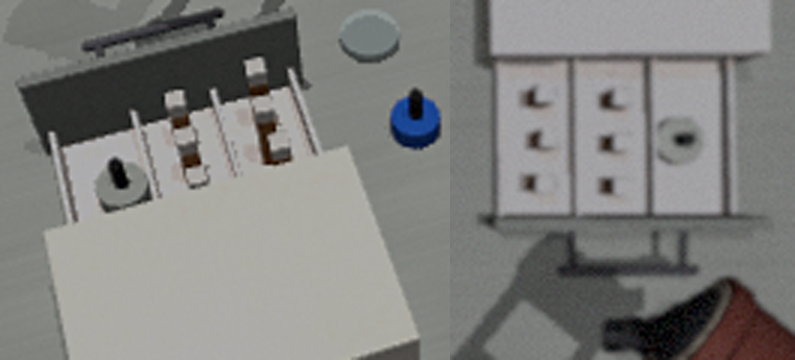

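Everything is in place: talls left, shorts middle, pot right. Now I'll push the drawer shut from the front of the handle.

```bash
python3 -m crank '0 0 -0.06 0;0 0 -0.07 0;0 0 -0.07 0;0 0 -0.06 0;0 0 -0.026 0' | grep -E 'pos|contact'
python3 -m crank '0 0 0 0;0.008 0 0 0;0.008 0 0 0;0.008 0 0 0;0.008 0 0 0' | grep -E 'pos|contact'
python3 -m crank '0.008 0 0 0;0.009 0 0 0;0.01 0 0 0;0.01 0 0 0;0.01 0 0 0' | grep -E 'pos|contact'
python3 -m crank '0.012 0 0 0;0.013 0 0 0;0.014 0 0 0;0.014 0 0 0;0.014 0 0 0' | grep -E 'pos|contact'
python3 -m crank '0.014 0 0 0;0.014 0 0 0;0.014 0 0 0;0.014 0 0 0;0.014 0 0 0' | grep -E 'pos|contact'
python3 -m crank '0.014 0 0 0;0.014 0 0 0;0.014 0 0 0;0.014 0 0 0;0.014 0 0 0' | grep -E 'pos|contact'
python3 -m crank '0.013 0 0 0;0.012 0 0 0;0.011 0 0 0;0.01 0 0 0;0.01 0 0 0' | grep -E 'pos|contact'
```

```text
tool_pos: [0.3819, -0.2163, 0.0345]
contact_force: [-0.1, 0.6, -0.9]
tool_pos: [0.4022, -0.2193, 0.0414]
contact_force: [0.9, 0.0, -0.8]
tool_pos: [0.4243, -0.2183, 0.0395]
contact_force: [-1.1, 0.3, 1.5]
tool_pos: [0.4581, -0.2181, 0.0394]
contact_force: [-0.4, 1.5, 0.9]
tool_pos: [0.493, -0.2181, 0.0394]
contact_force: [-0.5, 0.4, -0.3]
tool_pos: [0.528, -0.2183, 0.0394]
contact_force: [-1.2, -0.0, 0.6]
tool_pos: [0.5558, -0.2183, 0.0395]
contact_force: [-1.5, 0.6, 0.1]
```

```bash
python3 -m crank '0.006 0 0 0;0.006 0 0 0;0.004 0 0 0;0 0 0 0;0 0 0 0' | grep -E 'pos|contact'
python3 -m crank '0.004 0 0 0;0.004 0 0 0;0 0 0 0;0 0 0 0;0 0 0 0' | grep -E 'pos|contact'
```

```text
tool_pos: [0.5637, -0.2186, 0.0398]
contact_force: [0.4, 0.0, 0.1]
tool_pos: [0.5659, -0.2185, 0.0395]
contact_force: [-6.5, 0.1, 3.8]
```

```bash
python3 -m crank '0.004 0 0 0;0 0 0 0;0 0 0 0;0 0 0 0;0 0 0 0' | grep -E 'pos|contact'
python3 -m crank '-0.01 0 0 0;-0.03 0 0 0;-0.05 0 0 0;-0.05 0 0 0;-0.05 0 0 0' | grep -E 'pos|contact'
python3 -m crank '0 0 0.06 0;0 0 0.07 0;0 0 0.07 0;0 0 0.06 0;0 0 0 0' | grep -E 't:|pos|contact'
python3 - <<'E'
from h import *
snap('scene','s8'); snap('top','top5')
P,_=cloud('top5'); z=P[...,2]; inb=(P[...,0]>.5)&(P[...,0]<.66)&(P[...,1]>-.36)&(P[...,1]<-.07)
Q0,_=cloud('top0')
for Q in(Q0,P):
    s=(abs(Q[...,0]-.585)<.045)&(abs(Q[...,1]+.219)<.14)&(Q[...,2]>.07)&(Q[...,2]<.11)&(Q[...,0]<.592)
    print(np.percentile(Q[s],[2,10,50,90],axis=0).round(4)[:,0])
    s=(abs(Q[...,1]+.219)<.13)&(Q[...,2]>.113)&(Q[...,2]<.13); print(np.percentile(Q[s][:,0],[.3,1,3]).round(4))
a=cv2.imread('pics/s8.png'); cv2.imwrite('pics/c11.png',cv2.resize(a[100:340,120:440],None,fx=2,fy=2,interpolation=cv2.INTER_CUBIC))
E
```

```text
tool_pos: [0.5658, -0.2184, 0.0395]
contact_force: [-13.0, 0.5, 8.7]
tool_pos: [0.4738, -0.2183, 0.0395]
contact_force: [-0.4, -0.7, 0.7]
t: 66.68
tool_pos: [0.4784, -0.2208, 0.1782]
tool_rot: [0.103, 3.127, -0.012]
contact_force: [1.1, -0.5, 0.8]
[0.5756 0.5758 0.5815 0.5849]
[0.6208 0.6212 0.6265]
[0.5785 0.5787 0.5818 0.5878]
[0.6236 0.624  0.6293]
```

View pics/c11.png

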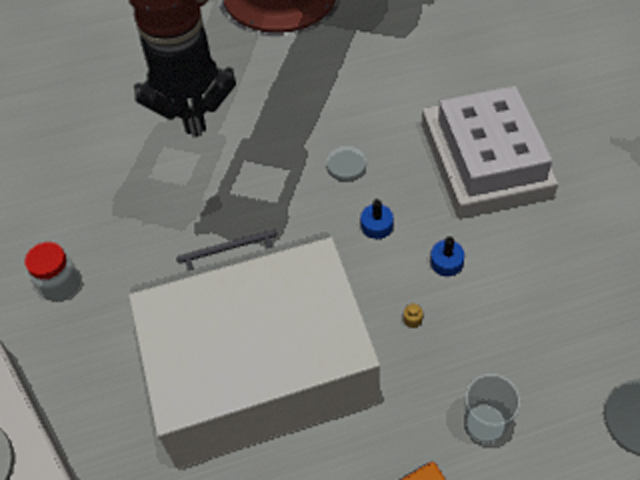

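The drawer is shut against its stop (handle at px (228,248)), the heater is empty and the bystanders are unmoved.

```bash
python3 -c "
from station import ctrl
print(ctrl.finish_job())"
```

```text
the job is handed in; nothing more can be done
None
```

I handed the job in at about 67 s: three tall bottles in the left compartment, three short ones in the middle, the pot in the right, the drawer pushed shut to its stop, and the other things on the bench left in place; no verdict came back.

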